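Set out the sample display for the craft sale

ROBOT

A 6-joint arm with a two-finger parallel gripper is mounted at the origin on the work surface. World frame = base frame: x ahead of the robot, y to its left, z up, the work surface at z = 0. Lengths are in m, angles in rad, forces in N, time in s.
With the tool pointing down it reaches from about 0.25 to 0.8 m from the base axis. Payload 8.5 kg.
Tool frame: the origin (TCP) lies between the finger pads; the fingertips stand 11 mm ahead of it and the grasp point (between the pads) lies 8 mm behind it; y points along the fingers, x is the direction in which the jaws open and shut, and the axes are right-handed (so a half turn about y gives the same grasp; the last joint's range is limited). The gripper opens to 85 mm and grips with 20 to 120 N. Pads are 22 mm wide; open, the fingers measure 114 mm over their backs; the gripper's body (76 mm by 85 mm) begins 54 mm behind the grasp point. The pads swing forward as they close: fully open they stand 13 mm farther back than shut.
Start: joints at [1.108, 0.238, -0.013, 1.319, 0, 1.571], TCP at [0.234, 0.47, 0.242] pointing down, gripper open.
Joint ranges: [-2.66, 2.66], [-1.03, 1.9], [-1.14, 1.46], [-1.82, 2.27], [-1.45, 1.34], [-3.14, 3.14]. Speed limits (rad/s): [2.22, 2.22, 2.79, 3.14, 3.14, 3.14].

INTERFACE

Orientations are given as a unit quaternion [x, y, z, w].
In Python, from bench import robot, vision gives the robot as it stands.
- The arm moves only by the tool send_rows, never from a script. Its argument "increments" is a list that holds one entry, the list of rows, each a list of 5 numbers: the finger opening in cm, from 0 to 8.54, then the shift along the tool's x, y, z in cm, then the turn about the tool's y in rad. A call has 1 to 10 rows; each row is the pose to reach, as a shift and turn from the pose commanded when the call began, along the tool's axes at that moment; what a row does not reach only later rows make up. A row lasts 1/10 s, in which the tool goes at most 50 mm and 8.59 degrees, less where a joint would pass 70% of its speed; a pose out of reach is approached as far as the arm can. A call with a gripper value outside its range is refused whole. The fingers move at their own pace and stop on an object; "newtons" is the grip in N (left out, the last holds). Time passes only in rows, so rows that repeat a pose let the fingers close. It gives the time, the measured TCP pose, the force and the opening at its end, in the units of the state.
- robot.get_obs(): the state, without advancing time (a new reading comes with each control period).
- vision.get_image(name): name is "scene" or "top" or "wrist"; returns the picture (384x512x3 uint8, red, green, blue); there is no depth.
- vision.camera_params(name): a dict with "intrinsics" (3x3 intrinsics, pixels), "distortion" ([k1, k2, p1, p2, k3] as OpenCV has them; the pictures are not rectified), "T" (4x4, takes a point from camera to world coordinates). Camera axes: x right, y up, looking along -z (the intrinsics and any distortion apply to the point x, -y, -z); pixel columns grow to the right and rows downward; lengths in m; the calibration is good to about 2 mm. A picture is of the moment at which its call begins: read the wrist's pose just before it. camera_params takes no time and is no camera call; for the wrist camera it gives the pose at the moment of the call.
- robot.hand_in(): hands the job in, once; it reports no verdict.
The state is a dict: "t": time; "qpos": joint angles; "joint_velocities": joint speeds; "joint_torque": joint torques, N m; "tool_pos": TCP position; "eef_rot": TCP orientation; "wrist_force": force on the tool from outside, world axes, zero at the start; "wrist_torque": the same for the moment, N m; "width": finger opening in m.
Only numpy, scipy, OpenCV 4.12 (cv2) and the standard library are available. Lean on these libraries where they do the work, as an engineer would, in place of code of your own. Each camera call takes 0.05 s, during which the arm holds its last target.

TASK

Set out the sample display on the white board: the solid disc in the middle of the round riser with the ring centred on top of it, and the small pot upright in the middle of the square riser. Lay the tag flat on the board exactly midway between the two risers, its long side along the line from riser to riser, and stand the price-card holder upright on the board directly behind the tag (on the side away from the robot), its card parallel to the tag's long side. Leave the glue bottle standing where it is.

Things in the scene. Friction and masses are not known exactly. Their poses are not given: they have to be found in the camera images.
- board: White display board fixed on the table, 170 mm deep (its x, +x away from the robot) by 360 mm wide (its y), 6 mm thick, lying within 15 degrees of square to the robot. Both risers stand on its y centre line, 125 mm either side of its centre. Origin: centre of its underside, on the table, which is also midway between the risers.
- round_riser: Low round wooden riser fixed on the board, 90 mm across, 20 mm high; it may be the left or the right one. Origin: centre of its underside (6 mm above the table, on the board's top); z up, so its top is 26 mm above the table.
- square_riser: Low square wooden riser fixed on the board at the other end, 80 x 80 mm, 20 mm high, square to the board. Origin: centre of its underside (6 mm above the table, on the board's top); z up, so its top is 26 mm above the table.
- disc: Loose solid disc of flecked blue recycled plastic, 56 mm across, 16 mm thick, lying flat (the thin charms in packets along the table edges are not part of the job). Origin: centre of its underside, z up.
- ring: Loose flat ring of the same plastic, 44 mm outside, 30 mm inside, 14 mm high, lying flat. Origin: centre of its underside, z up.
- tag: Loose rectangular tag of the same plastic, 60 mm long (its x) by 32 mm wide (its y), 12 mm thick, lying flat, with a dark dot near one end (not the thin charms in packets). Origin: centre of its underside, z up. Either way round is fine.
- pot: Loose small open pot of the same plastic, 50 mm high, 48 mm across at the foot and 56 mm at the rim, standing upright. Origin: centre of its underside, z up.
- card_stand: Loose price-card holder: a dark wooden block 28 mm deep (its x), 50 mm wide (its y), 20 mm high, with a blank stiff white card 46 mm wide (along y) and 3 mm thick standing up from the middle of it to 52 mm above the foot. Origin: centre of its underside, z up. Front and back are alike.
- glue: Small white glue bottle with an orange cap, 34 mm across, 84 mm high, standing loose among the goods; to be left alone. Origin: centre of its underside, z up.
Things that resemble listed ones, but are neither listed nor needed, are in the scene too. What is shaped like the tag but yellow is not meant.

How it is judged:
At the end, for the whole second after the job is handed in: At rest, released: disc flat on round riser, pot upright on square riser, tag flat at the risers' midpoint (each within 15 mm; tag 14 deg); ring on disc (12 mm); card holder upright on the board 28-80 mm behind that midpoint, 18 mm sideways, 14 deg (horizontal distance between disc and round_riser below 0.015 m and z of disc in the frame of round_riser between 0.017 and 0.024 m and horizontal distance between ring and disc below 0.012 m and z of ring in the frame of round_riser between 0.033 and 0.041 m and horizontal distance between pot and square_riser below 0.015 m and z of pot in the frame of square_riser between 0.017 and 0.024 m and horizontal distance between tag and board below 0.015 m and z of tag in the frame of board between 0.003 and 0.01 m and angle between the x axis of tag and the y axis of board, either way round below 0.25 rad and x of card_stand in the frame of board between 0.028 and 0.08 m and y of card_stand in the frame of board between -0.018 and 0.018 m and z of card_stand in the frame of board between 0.003 and 0.01 m and angle between the y axis of card_stand and the y axis of board, either way round below 0.25 rad and angle between each of disc, ring, tag, pot, card_stand's own z axis and vertical below 0.12 rad and linear speed of each of disc, ring, tag, pot, card_stand below 0.02 m/s); the robot touches nothing.
It fails at once if the glue bottle is knocked over or shifted by more than 30 mm (angle between glue's own z axis and vertical above 0.5 rad or distance of glue from where it was at the start of the episode above 0.03 m).
It also fails if it takes over 141 s, if anything falls off the work surface, if the arm or the gripper's body presses on something with over 40 N, if the wrist force passes 120 N, or if a joint passes its speed limit or range.

## Working session

There is one attempt and no reset: what is moved stays moved. The work goes in short steps, Python scripts to look and compute and a tool call to move; the robot and the scene stay as the last step left them, time stands still between calls to the robot, and variables do not carry over. Pictures are saved under pics/ and viewed, and the job is handed in when it is done.

Besides the shell and the picture viewer there is one more tool, called after "Request:" by a JSON object that holds its "api" and its "payload", one argument or row to a line. send_rows: Moves the arm, as the interface text tells. Its arguments: {"type":"object","properties":{"increments":{"type":"array"},"newtons":{"type":"number"}},"required":["increments"]}

```bash
ls; mkdir -p pics
python3 - <<'E'
from bench import robot, vision
import cv2
for n in ["scene","top","wrist"]:
    im=vision.get_image(n); cv2.imwrite(f"pics/{n}0.png",im[:,:,::-1])
    p=vision.camera_params(n); print(n,p["intrinsics"],p["distortion"],p["T"])
o=robot.get_obs(); print({k:o[k] for k in("t","tool_pos","eef_rot","width","wrist_force")})
E
```

```text
pics
scene [[446.23461485   0.         256.30684912]
 [  0.         446.23461485 187.1806154 ]
 [  0.           0.           1.        ]] [-0.16810818  0.          0.          0.          0.        ] [[-0.0556222  -0.57225964  0.81818401  1.68043713]
 [ 0.99832685 -0.01890745  0.0546444   0.07618445]
 [-0.01580101  0.81985451  0.57235383  0.86766061]
 [ 0.          0.          0.          1.        ]]
top [[349.5567089    0.         249.10262438]
 [  0.         349.5567089  190.61509887]
 [  0.           0.           1.        ]] [-0.08787284  0.          0.          0.          0.        ] [[-1.61765303e-05  9.96968178e-01 -7.78103621e-02  4.19753254e-01]
 [-9.99417551e-01 -2.67144523e-03 -3.40209029e-02 -1.19891531e-02]
 [-3.41256237e-02  7.77644912e-02  9.96387538e-01  9.03433288e-01]
 [ 0.00000000e+00  0.00000000e+00  0.00000000e+00  1.00000000e+00]]
wrist [[298.30679108   0.         251.19310694]
 [  0.         298.30679108 191.78412605]
 [  0.           0.           1.        ]] [-0.08006663  0.          0.          0.          0.        ] [[ 0.44612327 -0.85570966 -0.2621736   0.16676997]
 [ 0.89497025  0.42605752  0.13229981  0.50350608]
 [-0.00150919 -0.2936596   0.95590887  0.37370094]
 [ 0.          0.          0.          1.        ]]
{'t': 0.15, 'tool_pos': array([0.23424082, 0.46951589, 0.24181534]), 'eef_rot': array([ 0.60153982,  0.37168227, -0.37234493, -0.60113342]), 'width': 0.08511837080538392, 'wrist_force': array([-0.1242608 , -0.11172171,  0.67806421])}
```

View pics/top0.png

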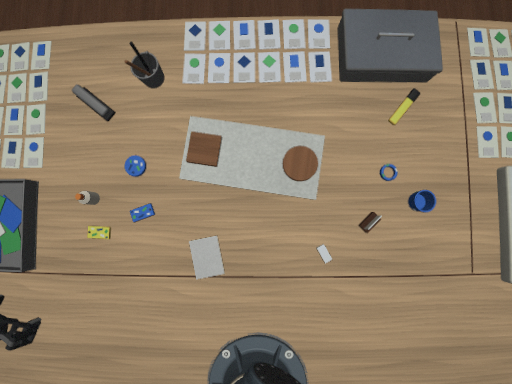

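View pics/scene0.png

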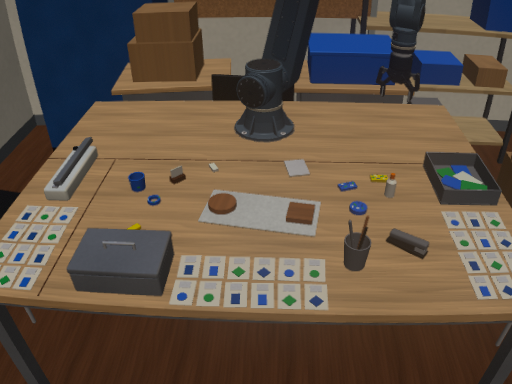

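View pics/wrist0.png

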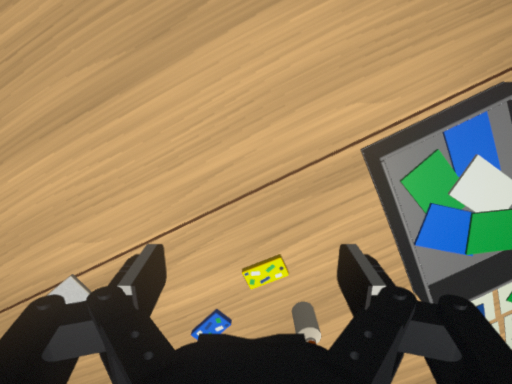

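The top view shows:
- Square riser at about (204,149), round riser at (300,163).
- Disc (135,166), tag (143,212), ring (389,172), pot (424,201), card stand (370,222).
- Glue (88,198), yellow decoy tag (98,232).

Next I'll measure these.

```bash
cat > h.py <<'E'
import numpy as np, cv2, warnings
from bench import robot, vision
from scipy.spatial.transform import Rotation as R
def rays(p,uv):
    uv=np.asarray(uv,float).reshape(-1,1,2)
    n=cv2.undistortPoints(uv,p["intrinsics"],p["distortion"]).reshape(-1,2)
    d=np.c_[n[:,0],-n[:,1],-np.ones(len(n))]
    T=p["T"]; return T[:3,3], d@T[:3,:3].T
def toplane(p,uv,z):
    c,d=rays(p,uv); return c+d*((z-c[2])/d[:,2])[:,None]
def blobs(mask,amin=30):
    cs,_=cv2.findContours(mask.astype(np.uint8)*255,cv2.RETR_EXTERNAL,cv2.CHAIN_APPROX_NONE)
    return [c for c in cs if cv2.contourArea(c)>amin]
def cen(c):
    m=cv2.moments(c); return np.array([m['m10']/m['m00'],m['m01']/m['m00']])
def hsv(im): return cv2.cvtColor(im,cv2.COLOR_RGB2HSV)
def yawdeg(v): return np.degrees(np.arctan2(v[1],v[0]))
def rect(p,c,z):
    "min area rect of contour on plane z: centre, sizes, long-axis deg"
    w=toplane(p,c.reshape(-1,2),z)[:,:2].astype(np.float32)
    (cx,cy),(a,b),t=cv2.minAreaRect(w*1000)
    if a<b: a,b,t=b,a,t+90
    return np.round([cx,cy,a,b,(t+90)%180-90],1)
def save(n,im,k=1):
    cv2.imwrite(f"pics/{n}.png",cv2.resize(im,None,fx=k,fy=k,interpolation=cv2.INTER_CUBIC)[:,:,::-1])
def tool(o=None):
    o=o or robot.get_obs(); return o["tool_pos"],R.from_quat(o["eef_rot"]).as_matrix()
def go(xyz,xdeg=None):
    "tool increments in cm, rad to get TCP to xyz, jaw axis along xdeg (mod 180)"
    t,M=tool(); s=M.T@(np.array(xyz)-t)*100
    cur=yawdeg(M[:,0]); out=[round(v,2) for v in s]
    if xdeg is not None:
        d=(xdeg-cur+90)%180-90
        out.append(round(-np.radians(d),3)) # tool y points down
    return out, "jaw",round(cur,1),"q6",round(robot.get_obs()["qpos"][5],2)
E
python3 - <<'E'
from h import *
im=cv2.imread("pics/top0.png")[:,:,::-1].copy(); p=vision.camera_params("top"); H=hsv(im)
m=(H[...,0]>95)&(H[...,0]<125)&(H[...,1]>130)&(H[...,2]>60)
print("blue")
for c in blobs(m,60):
    u=cen(c)
    if u[1]>100 and 60<u[0]<460: print(u.round(1),cv2.contourArea(c),rect(p,c,0.008))
m=(H[...,0]<15)&(H[...,1]>90)&(H[...,2]<150)
print("brown")
for c in blobs(m,60):
    u=cen(c)
    if u[1]>100 and 60<u[0]<460: print(u.round(1),cv2.contourArea(c),rect(p,c,0.026))
m=(H[...,1]<40)&(H[...,2]>130)
print("white")
for c in blobs(m,20):
    u=cen(c)
    if u[1]>100 and 60<u[0]<460: print(u.round(1),cv2.contourArea(c),rect(p,c,0.006))
for n,u in dict(glue=(88,198),card=(370,222)).items(): print(n,toplane(p,[u],0.03))
save("top_a",im[130:250,60:220],4); save("top_b",im[130:250,290:450],4)
print(tool()[1].round(2))
E
```

```text
blue
[141.7 212.3] 228.0 [433.8 298.9  59.   30.1 -70.2]
[423.8 200.3] 364.0 [ 461.9 -430.9   63.7   55.   -64.9]
[134.8 165.6] 298.0 [557.1 320.4  54.9  50.7  89.6]
brown
[367.3 220.9] 102.0 [ 409.9 -283.5   50.7   30.7  -43.4]
[299.8 163.2] 886.0 [ 557.6 -110.4   86.6   85.4  -34.2]
[203.6 148.7] 857.5 [596.7 135.1  79.1  78.3  80.8]
white
[288.6 354.1] 46.0 [ 75.2 -81.   19.8  19.7 -44.6]
[225.6 353.6] 43.0 [74.7 78.7 18.1 17.9 -0. ]
[324.2 253.5] 132.0 [ 329.3 -172.3   45.1   21.8   28.8]
[206.3 257.2] 1057.0 [319.  128.7  99.6  74.2  11.5]
[ 85.1 197.1] 62.0 [ 4.739e+02  4.596e+02  3.210e+01  2.820e+01 -1.000e-01]
[252.3 157.1] 8624.0 [578.6  12.3 358.9 169.4  81. ]
glue [[0.46986123 0.43612418 0.03      ]]
card [[ 0.4087878  -0.28330222  0.03      ]]
[[ 0.45 -0.   -0.89]
 [ 0.89 -0.    0.45]
 [-0.   -1.    0.  ]]
```

Run:
```python
import cv2,numpy as np
a=cv2.imread("pics/top_a.png");b=cv2.imread("pics/top_b.png")
print(a.shape)
```

```text
(480, 640, 3)
```

View pics/top_a.png

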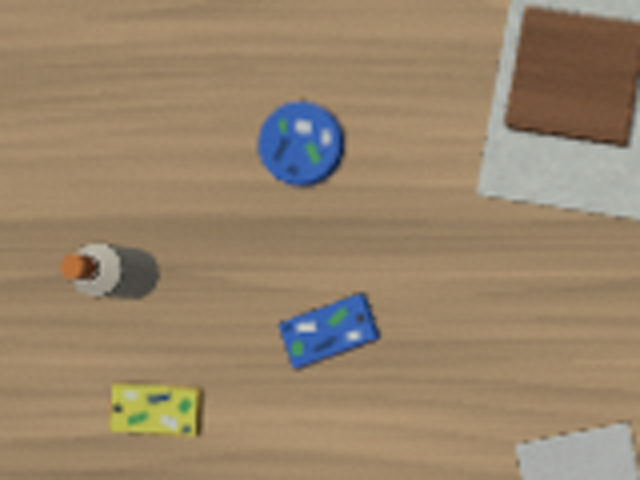

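View pics/top_b.png

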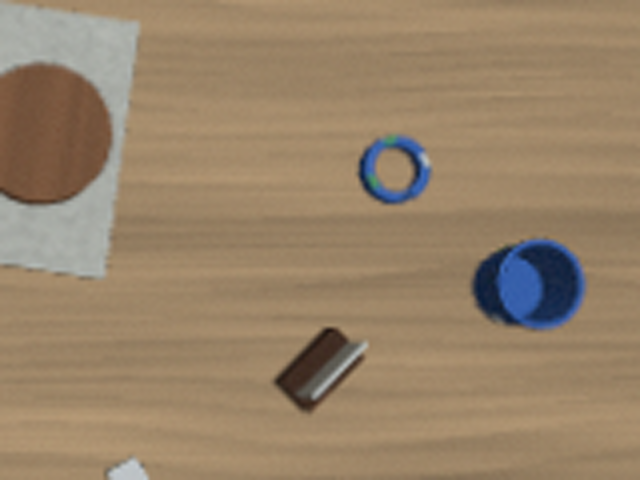

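Board centre is about (0.578, 0.012) and its y axis lies at about 81°. I'll take the tag first.

Run:
```python
from h import *
print(go([0.434,0.299,0.13],19.8))
```

```text
([np.float64(-6.33), np.float64(11.19), np.float64(-25.49), np.float64(0.762)], 'jaw', np.float64(63.5), 'q6', np.float64(1.57))
```

Request:
{"api": "send_rows", "payload": {
  "increments": [
    [[5.5,-1.2,2.2,-5,0.15],[5.5,-2.4,4.4,-10,0.3],[5.5,-3.6,6.6,-15,0.45],[5.5,-4.8,8.8,-20,0.6],[5.5,-6.3,11.2,-25.5,0.76],[5.5,-6.3,11.2,-25.5,0.76],[5.5,-6.3,11.2,-25.5,0.76],[5.5,-6.3,11.2,-25.5,0.76]]
  ]
}}

```text
t: 0.95
tool_pos: [0.4345, 0.2988, 0.1298]
eef_rot: [0.697, 0.121, -0.122, -0.696]
wrist_force: [-0.1, 0.3, -0.5]
width: 0.055
```

```bash
cat > look.py <<'E'
import sys
from h import *
name=sys.argv[1]
p=vision.camera_params("wrist"); im=vision.get_image("wrist"); save(name,im)
np.savez("last.npz",im=im,T=p["T"])
t,M=tool(); print("tcp",t.round(4),"jaw",round(yawdeg(M[:,0]),1),"width",round(robot.get_obs()["width"],4),"t",robot.get_obs()["t"])
E
python3 look.py w1
```

```text
tcp [0.4342 0.2995 0.1303] jaw 19.9 width 0.0546 t 1.0
```

View pics/w1.png

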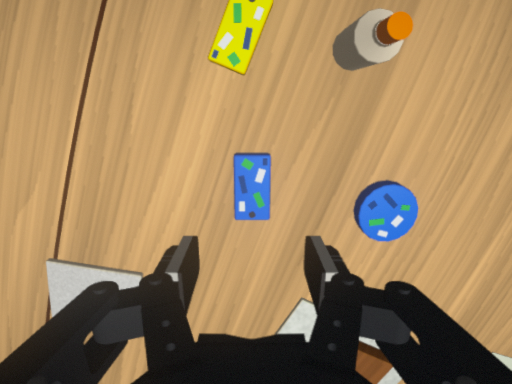

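The tag is at (252,186), square to the jaws, with the disc at (386,211) and glue at (380,36). I'll refine both poses from here.

Run:
```python
from h import *
d=np.load("last.npz"); im=d["im"]; p=vision.camera_params("wrist"); p["T"]=d["T"]; H=hsv(im)
m=((H[...,0]>100)&(H[...,0]<125)&(H[...,1]>120)).astype(np.uint8)
m=cv2.morphologyEx(m,cv2.MORPH_CLOSE,np.ones((7,7)))
for c in blobs(m,300): print(cen(c).round(1),rect(p,c,0.012),rect(p,c,0.016),rect(p,c,0))
print(go([.434,.299,.011],19.8))
```

```text
[387.2 211.9] [558.1 320.5  56.2  54.3 -20.8] [555.7 321.3  55.3  53.4 -20.8] [565.3 318.1  58.9  56.9 -20.8]
[251.7 186.5] [433.6 301.   59.1  30.5 -69.7] [433.2 302.1  58.1  30.  -69.7] [434.8 297.7  61.9  31.9 -69.7]
([np.float64(-0.03), np.float64(11.93), np.float64(-0.04), np.float64(0.002)], 'jaw', np.float64(19.9), 'q6', np.float64(1.83))
```

Request:
{"api": "send_rows", "payload": {
  "increments": [
    [[5.5,0,4,0.1,0],[5.5,0,8,0.1,0],[5.5,0,10.5,0.1,0],[5.5,0,11.9,0.1,0],[5.5,0,11.9,0.1,0],[2.5,0,11.9,0.1,0],[2.5,0,11.9,0.1,0],[2.5,0,11.9,0.1,0],[2.5,0,11.9,0.1,0],[2.5,0,11.9,0.1,0]]
  ],
  "newtons": 40
}}

```text
t: 2.0
tool_pos: [0.4347, 0.3014, 0.0127]
eef_rot: [-0.696, -0.123, 0.122, 0.697]
wrist_force: [-1.0, 2.2, 7.4]
width: 0.0309
```

Run:
```python
from h import *
print(tool()[0], robot.get_obs()["width"],robot.get_obs()["wrist_force"])
b=np.array([.578,.0123]); ax=np.radians(-9.05); X=np.array([np.cos(ax),np.sin(ax)])
print("tag",go([*b,.10],-9.05), go([*b,.019],-9.05)[0])
```

```text
[0.43472559 0.30139533 0.01274922] 0.030877331453190427 [-1.00439009  2.18989848  7.42490717]
tag ([np.float64(3.62), np.float64(-8.76), np.float64(-32.05), np.float64(0.506)], 'jaw', np.float64(20.0), 'q6', np.float64(1.83)) [np.float64(3.6), np.float64(-0.66), np.float64(-32.06), np.float64(0.506)]
```

Request:
{"api": "send_rows", "payload": {
  "increments": [
    [[2.5,0,-4,0,0],[2.5,0,-8.8,0,0],[2.5,0.6,-8.8,-5,0.1],[2.5,1.2,-8.8,-10,0.2],[2.5,1.8,-8.8,-15,0.3],[2.5,2.4,-8.8,-20,0.4],[2.5,3,-8.8,-26,0.5],[2.5,3.6,-8.8,-32,0.506],[2.5,3.6,-8.8,-32,0.506],[2.5,3.6,-8.8,-32,0.506]]
  ]
}}

```text
t: 3.0
tool_pos: [0.5784, 0.0089, 0.0998]
eef_rot: [0.705, -0.057, 0.058, -0.705]
wrist_force: [-0.7, 1.0, -0.7]
width: 0.0309
```

```bash
python3 look.py w2
python3 - <<'E'
from h import *
print(go([.578,.0123,.0195],-9.05),robot.get_obs()["wrist_force"])
E
```

```text
tcp [0.5775 0.0105 0.0996] jaw -9.2 width 0.0309 t 3.05
([np.float64(0.02), np.float64(8.01), np.float64(0.18), np.float64(-0.003)], 'jaw', np.float64(-9.2), 'q6', np.float64(1.75)) [-0.36062978  1.06723094 -0.80069153]
```

View pics/w2.png

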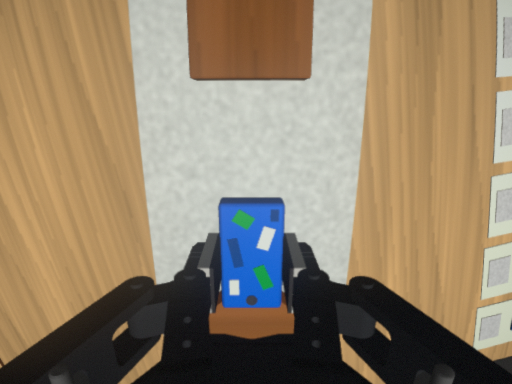

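The tag is held straight, spanning rows 198–308, with the square riser ahead of it. I'll check the tag's offset in the grip.

Run:
```python
from h import *
d=np.load("last.npz"); im=d["im"]; p=vision.camera_params("wrist"); p["T"]=d["T"]; H=hsv(im)
print(toplane(p,[[252,202],[252,308],[220,250],[283,250]],0.0995).round(4))
# square riser near edge (top, z .026) cols 190..312 row 79/ bottom
print(toplane(p,[[191,76],[311,76]],0.026).round(4))
print(go([.578,.0123,.0195],-9.05))
```

```text
[[ 0.5831  0.0382  0.0995]
 [ 0.5735 -0.021   0.0995]
 [ 0.5635  0.0159  0.0995]
 [ 0.5943  0.0109  0.0995]]
[[0.5539 0.1053 0.026 ]
 [0.6313 0.0927 0.026 ]]
([np.float64(0.02), np.float64(8.01), np.float64(0.18), np.float64(-0.003)], 'jaw', np.float64(-9.2), 'q6', np.float64(1.75))
```

Request:
{"api": "send_rows", "payload": {
  "increments": [
    [[2.5,0,3,0.45,0],[2.5,0,6,0.45,0],[2.5,0,7.5,0.45,0],[2.5,0,7.95,0.45,0],[2.5,0,7.95,0.45,0],[4.3,0,7.95,0.45,0],[4.3,0,7.95,0.45,0],[4.3,0,7.95,0.45,0],[4.3,0,4,0.45,0],[4.3,0,-3,0.45,0]]
  ]
}}

```text
t: 4.05
tool_pos: [0.5761, 0.0164, 0.1086]
eef_rot: [0.705, -0.057, 0.054, -0.705]
wrist_force: [1.1, 0.9, 0.2]
width: 0.0433
```

Run:
```python
from h import *
print(tool()[0],robot.get_obs()["wrist_force"])
print(go([.410,-.2835,.14],46.6))
```

```text
[0.57605807 0.01635458 0.10855678] [1.14651506 0.88166424 0.17901341]
([np.float64(-11.7), np.float64(-3.06), np.float64(-32.23), np.float64(-0.971)], 'jaw', np.float64(-9.1), 'q6', np.float64(1.76))
```

Request:
{"api": "send_rows", "payload": {
  "increments": [
    [[5,-1.5,-1,-4.5,-0.12],[5,-3,-1,-9,-0.25],[5,-4.5,-1,-13.5,-0.37],[5,-6.5,-1,-18,-0.5],[5,-8,-1,-22.5,-0.63],[5,-10,-1,-27,-0.77],[5,-11.7,-1,-32,-0.9],[5,-11.7,-1,-32,-0.97],[5,-11.7,-1,-32,-0.97],[5,-11.7,-1,-32,-0.97]]
  ]
}}

```text
t: 5.05
tool_pos: [0.4119, -0.2812, 0.1195]
eef_rot: [0.65, 0.278, -0.278, -0.65]
wrist_force: [0.8, 0.3, -0.1]
width: 0.0503
```

```bash
python3 look.py w3
```

```text
tcp [ 0.4122 -0.2807  0.1195] jaw 46.4 width 0.0502 t 5.1
```

View pics/w3.png

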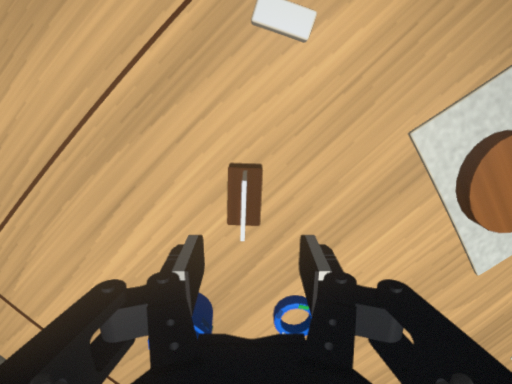

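The card block is at (245,195), aligned with the jaws. The ring is at (293,314).

Run:
```python
from h import *
d=np.load("last.npz"); im=d["im"]; p=vision.camera_params("wrist"); p["T"]=d["T"]; H=hsv(im)
m=((H[...,2]<110)&(H[...,1]>80)).astype(np.uint8); m[:130]=0; m[230:]=0; m[:,:200]=0; m[:,300:]=0
m=cv2.morphologyEx(m,cv2.MORPH_CLOSE,np.ones((9,9)))
for c in blobs(m,100): print(cen(c).round(1),rect(p,c,0.02),rect(p,c,0.0), cv2.boundingRect(c))
# ends: near edge row226 top; far edge at bottom row163(z0)/169(z20)
print(toplane(p,[[229,225],[260,225]],.02).round(4), toplane(p,[[230,169],[262,169]],.02).round(4))
print(go([.410,-.2835,.016],46.6))
```

```text
[244.1 193.7] [ 406.6 -284.2   52.    26.4  -45.8] [ 410.8 -289.    56.5   28.7  -45.8] (228, 163, 34, 62)
[[ 0.417  -0.3119  0.02  ]
 [ 0.435  -0.293   0.02  ]] [[ 0.3834 -0.2773  0.02  ]
 [ 0.4009 -0.2589  0.02  ]]
([np.float64(-0.35), np.float64(10.35), np.float64(-0.03), np.float64(-0.003)], 'jaw', np.float64(46.4), 'q6', np.float64(0.16))
```

Run:
```python
from h import *
print(go([.4095,-.2845,.016],45.5))
```

```text
([np.float64(-0.46), np.float64(10.35), np.float64(-0.06), np.float64(0.016)], 'jaw', np.float64(46.4), 'q6', np.float64(0.16))
```

Request:
{"api": "send_rows", "payload": {
  "increments": [
    [[5,-0.45,3,0,0.016],[5,-0.45,6,0,0.016],[5,-0.45,8.5,0,0.016],[5,-0.45,10.3,0,0.016],[5,-0.45,10.3,0,0.016],[2,-0.45,10.3,0,0.016],[2,-0.45,10.3,0,0.016],[2,-0.45,10.3,0,0.016],[2,-0.45,10.3,0,0.016],[2,-0.45,10.3,0,0.016]]
  ]
}}

```text
t: 6.1
tool_pos: [0.4095, -0.2848, 0.0174]
eef_rot: [0.652, 0.275, -0.274, -0.651]
wrist_force: [-0.1, 2.4, 6.9]
width: 0.0269
```

Run:
```python
from h import *
X=np.array([.9876,-.157]); b=np.array([.578,.0135])
print(tool()[0],robot.get_obs()["wrist_force"],go([*(b+.055*X),.12],-9.05))
```

```text
[ 0.40953148 -0.28479541  0.01739013] [-0.11746831  2.35150707  6.85263488] ([np.float64(36.29), np.float64(-10.24), np.float64(4.32), np.float64(0.954)], 'jaw', np.float64(45.6), 'q6', np.float64(0.17))
```

Request:
{"api": "send_rows", "payload": {
  "increments": [
    [[2,0,-5,0,0],[2,0,-10.2,0,0],[2,4.5,-10.2,0.5,0.12],[2,9,-10.2,1,0.25],[2,13.5,-10.2,1.5,0.38],[2,18,-10.2,2,0.5],[2,22.5,-10.2,2.5,0.62],[2,27,-10.2,3.2,0.75],[2,31.5,-10.2,3.8,0.87],[2,36.3,-10.2,4.3,0.954]]
  ]
}}

```text
t: 7.1
tool_pos: [0.6327, 0.0065, 0.1188]
eef_rot: [0.705, -0.057, 0.058, -0.705]
wrist_force: [0.8, -0.8, 0.1]
width: 0.0269
```

Request:
{"api": "send_rows", "payload": {
  "increments": [
    [[2,0,0,0,0],[2,0,0,0,0],[2,0,0,0,0]]
  ]
}}

```text
t: 7.4
tool_pos: [0.6313, 0.0044, 0.1183]
eef_rot: [0.705, -0.056, 0.055, -0.705]
wrist_force: [0.1, 0.1, 0.1]
width: 0.027
```

```bash
python3 look.py w4;python3 - <<'E'
from h import *
X=np.array([.9876,-.157]); b=np.array([.578,.0135])
print(tool()[0],robot.get_obs()["wrist_force"],go([*(b+.055*X),.12],-9.05))
E
```

```text
tcp [0.6312 0.004  0.1184] jaw -9.1 width 0.0271 t 7.45
[0.63122937 0.00397558 0.11842235] [-0.16850668 -0.12091352 -0.17462904] ([np.float64(0.09), np.float64(-0.16), np.float64(0.1), np.float64(-0.001)], 'jaw', np.float64(-9.1), 'q6', np.float64(1.74))
```

View pics/w4.png

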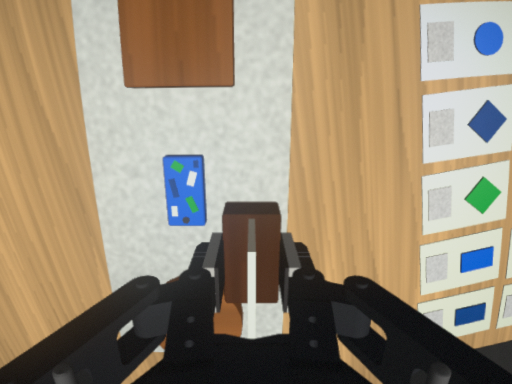

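The card block is held and seen straight at (251,250). The tag lies on the board at (185,190).

Run:
```python
from h import *
d=np.load("last.npz"); im=d["im"]; p=vision.camera_params("wrist"); p["T"]=d["T"]; H=hsv(im)
m=((H[...,0]>100)&(H[...,0]<125)&(H[...,1]>120)).astype(np.uint8); m[:,300:]=0
m=cv2.morphologyEx(m,cv2.MORPH_CLOSE,np.ones((7,7)))
for c in blobs(m,300): print("tag",rect(p,c,0.018),rect(p,c,.006))
print("card",toplane(p,[[224,214],[281,214],[224,302],[279,302]],.121).mean(0))
q=toplane(p,[[127,87],[233,87]],.026); print("riser",q, q[:,:2].mean(0)+[.0063,.0395])
```

```text
tag [577.5  16.8  59.2  31.6  81.1] [574.2  13.6  62.2  33.3  81.1]
card [0.63124983 0.00468563 0.121     ]
riser [[0.55508104 0.10340332 0.026     ]
 [0.63111486 0.09025382 0.026     ]] [0.59939795 0.13632857]
```

Request:
{"api": "send_rows", "payload": {
  "increments": [
    [[2,0.1,4,0,0],[2,0.1,7.5,0,0],[2,0.1,8.9,0,0],[2,0.1,9.4,0,0],[2,0.1,9.4,0,0],[3.7,0.1,9.4,0,0],[3.7,0.1,9.4,0,0],[3.7,0.1,9.4,0,0],[3.7,0.1,5,0,0],[3.7,0.1,0,0,0]]
  ]
}}

```text
t: 8.45
tool_pos: [0.6315, 0.0047, 0.1178]
eef_rot: [0.705, -0.057, 0.054, -0.705]
wrist_force: [0.2, 0.6, 1.3]
width: 0.0368
```

Request:
{"api": "send_rows", "payload": {
  "increments": [
    [[5,0,-2,0,0],[5,0,-4,0,0]]
  ]
}}

```text
t: 8.65
tool_pos: [0.6335, 0.0048, 0.1607]
eef_rot: [-0.705, 0.055, -0.057, 0.705]
wrist_force: [-0.5, -0.1, -0.3]
width: 0.0497
```

```bash
python3 look.py w5;python3 - <<'E'
from h import *
print(go([.557,.3205,.15],0))
E
```

```text
tcp [0.6346 0.0048 0.1636] jaw -9.1 width 0.0498 t 8.7
([np.float64(-12.64), np.float64(1.31), np.float64(29.96), np.float64(-0.158)], 'jaw', np.float64(-9.1), 'q6', np.float64(1.74))
```

View pics/w5.png

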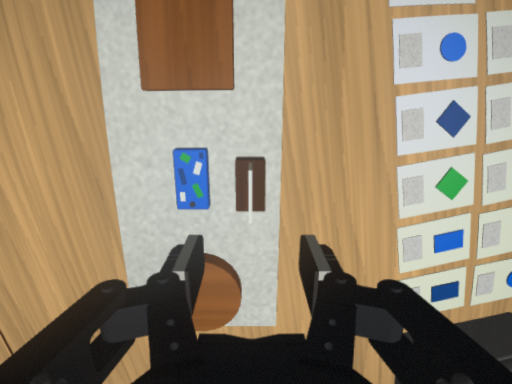

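The card stands upright at (251,185) beside the tag at (191,180). Now the disc.

Run:
```python
from h import *
print(go([.557,.3205,.13],-9.1))
```

```text
([np.float64(-12.65), np.float64(3.31), np.float64(29.95), np.float64(0.001)], 'jaw', np.float64(-9.1), 'q6', np.float64(1.74))
```

Request:
{"api": "send_rows", "payload": {
  "increments": [
    [[7.5,-2,0,4.5,0],[7.5,-4,0,9,0],[7.5,-6,0,13.5,0],[7.5,-8,0,18,0],[7.5,-10,1,22.5,0],[7.5,-12,2,27,0],[7.5,-12.6,3.3,29.9,0],[7.5,-12.6,3.3,29.9,0],[7.5,-12.6,3.3,29.9,0]]
  ]
}}

```text
t: 9.6
tool_pos: [0.555, 0.3203, 0.1246]
eef_rot: [0.705, -0.055, 0.055, -0.705]
wrist_force: [0.4, -1.0, 0.5]
width: 0.0749
```

```bash
python3 look.py w6
python3 - <<'E'
from h import *
d=np.load("last.npz"); im=d["im"]; p=vision.camera_params("wrist"); p["T"]=d["T"]; H=hsv(im)
m=((H[...,0]>100)&(H[...,0]<125)&(H[...,1]>120)).astype(np.uint8)
m=cv2.morphologyEx(m,cv2.MORPH_CLOSE,np.ones((9,9)))
for c in blobs(m,300): print(cen(c),rect(p,c,0.016),rect(p,c,.0))
print(go([.557,.3205,.0095],-9.1))
E
```

```text
tcp [0.5555 0.3195 0.1251] jaw -9.0 width 0.0751 t 9.65
[253.89517751 189.97901376] [556.8 321.9  54.5  53.8 -53.8] [556.2 317.1  58.1  57.4 -53.8]
([np.float64(0.13), np.float64(11.56), np.float64(0.13), np.float64(0.001)], 'jaw', np.float64(-9.0), 'q6', np.float64(2.25))
```

View pics/w6.png

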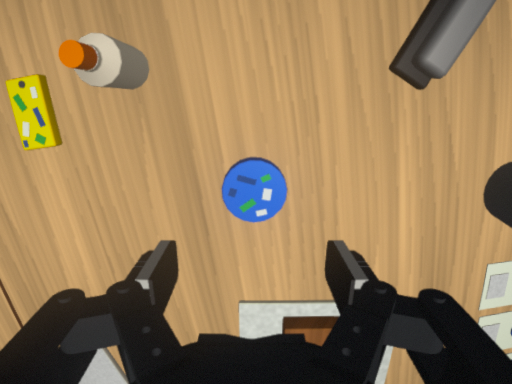

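The disc is at (254,190), centred between the jaws. The glue at (115,60) is well clear.

Request:
{"api": "send_rows", "payload": {
  "increments": [
    [[7.5,0.15,4,0.1,0],[7.5,0.15,8,0.1,0],[7.5,0.15,10.5,0.1,0],[7.5,0.15,11.5,0.1,0],[7.5,0.15,11.5,0.1,0],[5,0.15,11.5,0.1,0],[5,0.15,11.5,0.1,0],[5,0.15,11.5,0.1,0],[5,0.15,11.5,0.1,0],[5,0.15,11.5,0.1,0]]
  ]
}}

```text
t: 10.65
tool_pos: [0.5585, 0.321, 0.0125]
eef_rot: [-0.704, 0.055, -0.057, 0.705]
wrist_force: [0.3, -3.4, 7.3]
width: 0.0544
```

Run:
```python
from h import *
print(tool()[0],robot.get_obs()["wrist_force"],go([.5578,-.1105,.12],-9.05))
```

```text
[0.55854916 0.32097337 0.01254092] [ 0.29959692 -3.39700003  7.31145649] ([np.float64(6.76), np.float64(-10.79), np.float64(-42.6), np.float64(-0.0)], 'jaw', np.float64(-9.1), 'q6', np.float64(2.25))
```

Request:
{"api": "send_rows", "payload": {
  "increments": [
    [[5,0,-4,0,0],[5,0,-8,0,0],[5,0,-12,0,0],[5,1,-12,-5,0],[5,2,-12,-10,0],[5,3,-12,-15,0],[5,4,-12,-20,0],[5,5,-12,-25,0],[5,6,-12,-30,0],[5,6.7,-12,-35,0]]
  ]
}}

```text
t: 11.65
tool_pos: [0.5689, -0.0311, 0.1317]
eef_rot: [-0.705, 0.055, -0.057, 0.705]
wrist_force: [1.2, -0.3, -0.4]
width: 0.0542
```

Request:
{"api": "send_rows", "payload": {
  "increments": [
    [[5,0,0,-4,0],[5,0,0,-7.6,0],[5,0,0,-7.6,0],[5,0,0,-7.6,0],[5,0,0,-7.6,0]]
  ]
}}

```text
t: 12.15
tool_pos: [0.5568, -0.1035, 0.1309]
eef_rot: [-0.705, 0.055, -0.056, 0.705]
wrist_force: [0.3, -0.0, -1.2]
width: 0.0544
```

```bash
python3 look.py w7;python3 - <<'E'
from h import *
print(tool()[0],robot.get_obs()["wrist_force"],go([.5578,-.1105,.12],-9.05))
im=vision.get_image("top"); save("top1",im,1.5)
E
```

```text
tcp [ 0.5568 -0.1032  0.1308] jaw -9.0 width 0.0543 t 12.2
[ 0.55677233 -0.10320096  0.13077987] [ 0.34984562  0.3742975  -0.03697536] ([np.float64(0.21), np.float64(1.08), np.float64(-0.71), np.float64(0.001)], 'jaw', np.float64(-9.0), 'q6', np.float64(1.54))
```

View pics/w7.png

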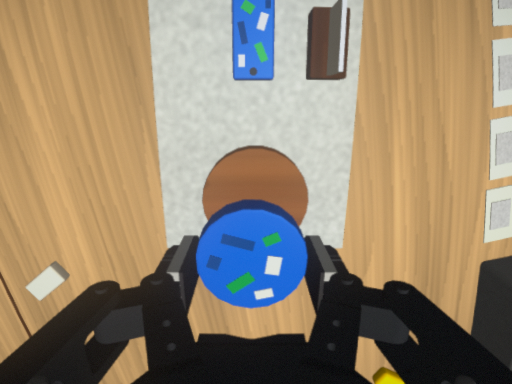

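Run:
```python
from h import *
d=np.load("last.npz"); im=d["im"]; p=vision.camera_params("wrist"); p["T"]=d["T"]; H=hsv(im)
m=((H[...,0]>100)&(H[...,0]<125)&(H[...,1]>120)).astype(np.uint8); m[:190]=0
m=cv2.morphologyEx(m,cv2.MORPH_CLOSE,np.ones((9,9)))
for c in blobs(m,1000): print("disc",cen(c),rect(p,c,.1343),rect(p,c,.1183))
# riser: left/right extremes & far edge on two planes
im2=im[140:220,190:320]; save("rz",im2,5)
m=((H[...,0]<15)&(H[...,1]>110)&(H[...,2]>70)&(H[...,2]<150)).astype(np.uint8); m[:140]=0;m[235:]=0;m[:,:195]=0;m[:,315:]=0
for c in blobs(m,500):
    c=c.reshape(-1,2); print(c.min(0),c.max(0))
    k=c[(c[:,1]<205)]
    for z in (.026,.006):
        w=toplane(p,k,z)[:,:2]*1000; A=np.c_[2*w,np.ones(len(w))]; s=np.linalg.lstsq(A,(w**2).sum(1),rcond=None)[0]
        print(z,s[:2],np.sqrt(s[2]+s[0]**2+s[1]**2))
```

```text
disc [251.30132857 254.26549695] [ 556.7 -101.5   56.9   55.7  -60.2] [ 555.3 -110.5   64.    62.6  -60.2]
[203 178] [306 207]
0.026 [ 558.72122579 -101.85097735] 29.139904858463993
0.006 [ 557.92960539 -108.00302932] 31.600690121981557
```

View pics/rz.png

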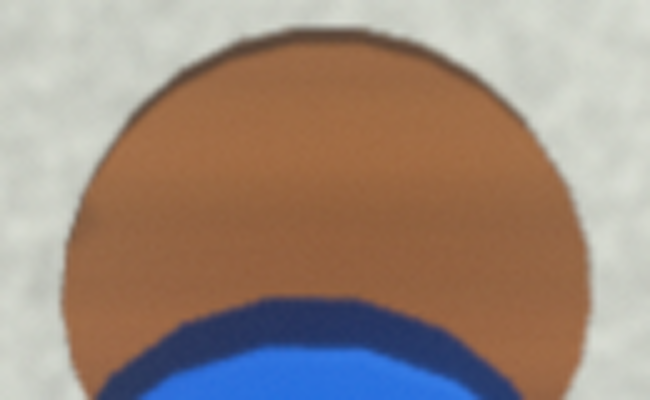

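Run:
```python
from h import *
d=np.load("last.npz"); p=vision.camera_params("wrist"); p["T"]=d["T"]
q=toplane(p,[[202.5,199],[308,199],[255,148.6]],.026)[:,:2]; print(q, q[:2].mean(0), np.linalg.norm(q[0]-q[1]), q[2]-np.array([.157,.9876])*.045)
e=toplane(p,[[197,256],[307,256],[251.5,209.5],[251.5,306]],.1343)[:,:2]; print(e,e[:2].mean(0),e[2:].mean(0))
```

```text
[[ 0.51541115 -0.10089632]
 [ 0.60284997 -0.11476039]
 [ 0.56536715 -0.06596038]] [ 0.55913056 -0.10782836] 0.08853112285762801 [ 0.55830215 -0.11040238]
[[ 0.53079909 -0.09623458]
 [ 0.58362499 -0.10461623]
 [ 0.56073974 -0.07652713]
 [ 0.55240079 -0.12928117]] [ 0.55721204 -0.10042541] [ 0.55657027 -0.10290415]
```

Request:
{"api": "send_rows", "payload": {
  "increments": [
    [[5,0.25,3,-0.7,0],[5,0.25,6.5,-0.7,0],[5,0.25,8.6,-0.7,0],[5,0.25,9.15,-0.7,0],[5,0.25,9.15,-0.7,0],[7,0.25,9.15,-0.7,0],[7,0.25,9.15,-0.7,0],[7,0.25,9.15,-0.7,0],[7,0.25,5,-0.7,0],[7,0.25,0,-0.7,0]]
  ]
}}

```text
t: 13.25
tool_pos: [0.5563, -0.1111, 0.1297]
eef_rot: [-0.705, 0.057, -0.054, 0.705]
wrist_force: [0.8, -0.4, 0.1]
width: 0.0699
```

```bash
python3 look.py w8;python3 - <<'E'
from h import *
p=vision.camera_params("top"); im=cv2.imread("pics/top0.png")[:,:,::-1]; 
print(toplane(p,[[389,172]],.014))
im=vision.get_image("top"); save("top2",im,1.5); H=hsv(im)
m=((H[...,0]>95)&(H[...,0]<125)&(H[...,1]>80)&(H[...,2]>50))
for c in blobs(m,30):
    u=cen(c)
    if u[1]>100 and 60<u[0]<460: print(u.round(1),rect(p,c,.010),rect(p,c,.05))
E
```

```text
tcp [ 0.5604 -0.1119  0.1393] jaw -9.0 width 0.0701 t 13.3
[[ 0.53617961 -0.34095347  0.014     ]]
[250.4 156.6] [577.7  15.2  58.9  32.6  81.4] [570.7  14.   56.3  31.1  81.4]
```

View pics/w8.png

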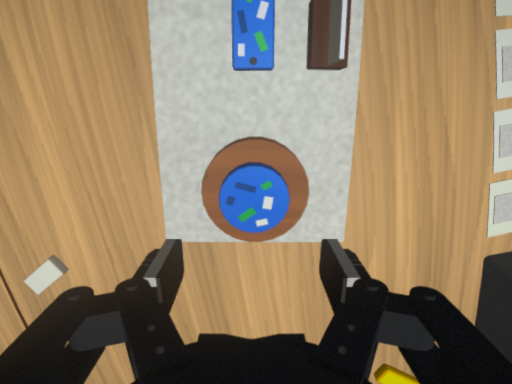

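Run:
```python
from h import *
d=np.load("last.npz"); im=d["im"]; p=vision.camera_params("wrist"); p["T"]=d["T"]
save("z8",im[130:250,190:320],5)
print(go([.5362,-.341,.13],81))
```

```text
([np.float64(1.12), np.float64(0.69), np.float64(-23.0), np.float64(1.57)], 'jaw', np.float64(-9.0), 'q6', np.float64(1.53))
```

View pics/z8.png

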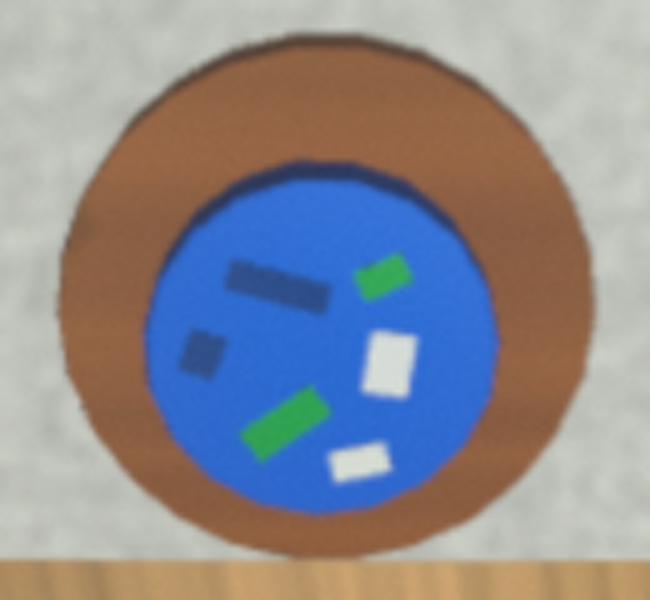

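View pics/top2.png

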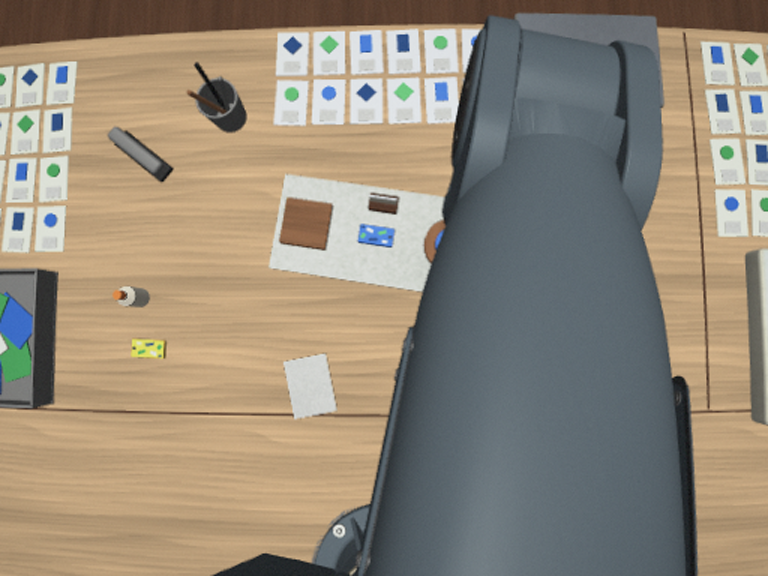

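Run:
```python
from h import *
d=np.load("last.npz"); p=vision.camera_params("wrist"); p["T"]=d["T"]
def c(pts,z): q=toplane(p,np.array(pts)/5+[190-.4,130-.4],z)[:,:2]; return q[:2].mean(0).round(4),q[2:].mean(0).round(4)
print("riser",c([[60,300],[595,300],[327,43],[327,558]],.026)); print("disc",c([[145,346],[498,346],[321,180],[321,513]],.042))
```

```text
riser (array([ 0.5592, -0.1067]), array([ 0.5588, -0.1092]))
disc (array([ 0.5578, -0.1092]), array([ 0.5575, -0.1102]))
```

The disc is within about 2 mm of the riser centre. Now the ring.

Request:
{"api": "send_rows", "payload": {
  "increments": [
    [[6.2,0.3,0,-5,0],[6.2,0.6,0,-10,0],[6.2,0.9,0,-15,0],[6.2,1.1,0,-20,0],[6.2,1.1,0.5,-23,0],[6.2,1.1,0.5,-23,0],[6.2,1.1,0.5,-23,0]]
  ]
}}

```text
t: 14.05
tool_pos: [0.532, -0.3407, 0.1249]
eef_rot: [-0.705, 0.057, -0.056, 0.705]
wrist_force: [-0.1, 0.5, -0.1]
width: 0.0622
```

```bash
python3 look.py w9
python3 - <<'E'
from h import *
d=np.load("last.npz"); im=d["im"]; p=vision.camera_params("wrist"); p["T"]=d["T"]; H=hsv(im)
m=((H[...,0]>100)&(H[...,0]<125)&(H[...,1]>120)).astype(np.uint8)
m=cv2.morphologyEx(m,cv2.MORPH_CLOSE,np.ones((9,9)))
for c in blobs(m,300): print(cen(c),rect(p,c,0.014),rect(p,c,.0))
E
```

```text
tcp [ 0.5323 -0.3399  0.1251] jaw -9.1 width 0.0622 t 14.1
[198.28435609 293.64390666] [ 465.8 -435.3   86.3   31.4   63.8] [ 461.3 -445.1   91.2   33.2   63.8]
[256.3335249  188.93208812] [ 536.2 -338.6   41.4   41.2   17.3] [ 535.7 -342.8   43.8   43.6   17.3]
```

View pics/w9.png

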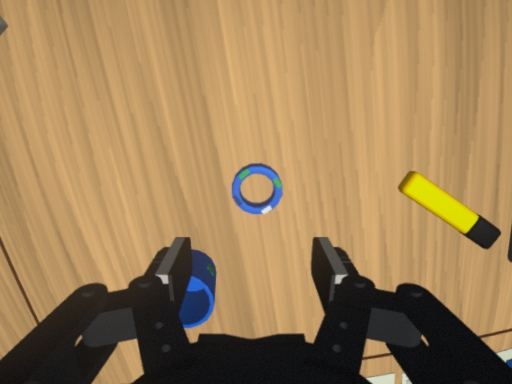

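The ring is at (256,189) and the pot at (200,290) is clear of the fingers.

Request:
{"api": "send_rows", "payload": {
  "increments": [
    [[6.2,0.37,4,0,0],[6.2,0.37,8,0,0],[6.2,0.37,10.5,0,0],[6.2,0.37,11.35,0,0],[6.2,0.37,11.35,0,0],[3.8,0.37,11.35,0,0],[3.8,0.37,11.35,0,0],[3.8,0.37,11.35,0,0],[3.8,0.37,11.35,0,0],[3.8,0.37,11.35,0,0]]
  ]
}}

```text
t: 15.1
tool_pos: [0.5374, -0.3412, 0.014]
eef_rot: [0.705, -0.055, 0.057, -0.705]
wrist_force: [-0.1, 2.9, 7.3]
width: 0.0421
```

Run:
```python
from h import *
print(tool()[0],robot.get_obs()["wrist_force"],go([.558,-.110,.14],-9.05))
```

```text
[ 0.53735769 -0.34120951  0.01401656] [-0.08033187  2.92762353  7.30469722] ([np.float64(-1.55), np.float64(-12.62), np.float64(23.15), np.float64(0.0)], 'jaw', np.float64(-9.0), 'q6', np.float64(1.16))
```

Request:
{"api": "send_rows", "payload": {
  "increments": [
    [[3.8,0,-5,0,0],[3.8,0,-10,0,0],[3.8,0,-12.5,4,0],[3.8,-0.5,-12.5,9,0],[3.8,-1,-12.5,14,0],[3.8,-1.5,-12.5,19,0],[3.8,-1.5,-12.5,23.1,0],[3.8,-1.5,-12.5,23.1,0],[3.8,-1.5,-12.5,23.1,0],[3.8,-1.5,-12.5,23.1,0]]
  ]
}}

```text
t: 16.1
tool_pos: [0.5579, -0.1112, 0.1374]
eef_rot: [0.705, -0.056, 0.056, -0.705]
wrist_force: [1.0, 0.2, -0.8]
width: 0.0422
```

```bash
python3 look.py w10
python3 - <<'E'
from h import *
d=np.load("last.npz"); im=d["im"]
save("z10",im[130:310,170:330],4)
E
```

```text
tcp [ 0.5578 -0.1115  0.1372] jaw -9.1 width 0.0419 t 16.15
```

View pics/z10.png

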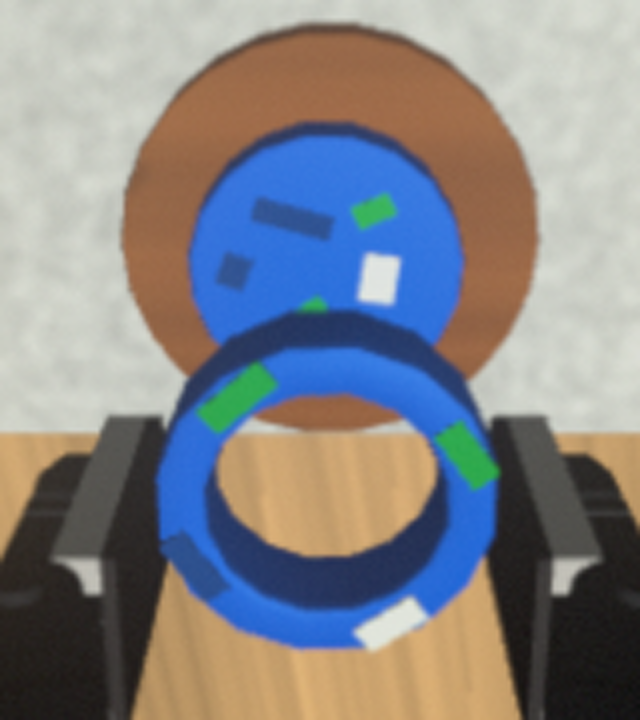

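The crop shows the ring held level, with the disc centred behind it on the riser. I'll compute the offset.

Run:
```python
from h import *
d=np.load("last.npz"); p=vision.camera_params("wrist"); p["T"]=d["T"]
def c(pts,z): q=toplane(p,np.array(pts)/4+[170-.4,130-.4],z)[:,:2]; return q.round(4)
q=c([[157,495],[497,495],[327,347],[327,650]],.137);print("ring",q[:2].mean(0),q[2:].mean(0),np.linalg.norm(q[0]-q[1]),np.linalg.norm(q[2]-q[3]))
q=c([[189,262],[463,262],[326,136]],.042);print("disc",q[:2].mean(0),q[2]-.028*np.array([.157,.9876]))
```

```text
ring [ 0.5579  -0.10865] [ 0.55765 -0.1101 ] 0.04233355642985828 0.04272856187610346
disc [ 0.5578 -0.1086] [ 0.557404  -0.1109528]
```

Request:
{"api": "send_rows", "payload": {
  "increments": [
    [[3.8,0,3,0,0],[3.8,0,6,0,0],[3.8,0,7.6,0,0],[3.8,0,8.05,0,0],[3.8,0,8.05,0,0],[5.4,0,8.05,0,0],[5.4,0,8.05,0,0],[5.4,0,8.05,0,0],[5.4,0,4.5,0,0],[5.4,0,0,0,0]]
  ]
}}

```text
t: 17.15
tool_pos: [0.5562, -0.1103, 0.136]
eef_rot: [-0.705, 0.057, -0.054, 0.705]
wrist_force: [0.5, -0.0, -0.0]
width: 0.054
```

Request:
{"api": "send_rows", "payload": {
  "increments": [
    [[8.4,0,0,-4,0],[8.4,0,0,-8,0],[8.4,0,0,-8,0]]
  ]
}}

```text
t: 17.45
tool_pos: [0.5448, -0.1932, 0.1374]
eef_rot: [0.705, -0.057, 0.057, -0.704]
wrist_force: [-0.5, -0.2, 0.8]
width: 0.084
```

```bash
python3 look.py w11
python3 - <<'E'
from h import *
p=vision.camera_params("top"); im=cv2.imread("pics/top0.png")[:,:,::-1]; 
save("z11",im[185:215,400:440],15)
print(go([.461,-.425,.16],26))
E
```

```text
tcp [ 0.5448 -0.1915  0.137 ] jaw -9.2 width 0.0841 t 17.5
([np.float64(-4.52), np.float64(-2.29), np.float64(-24.4), np.float64(-0.615)], 'jaw', np.float64(-9.2), 'q6', np.float64(1.39))
```

View pics/w11.png

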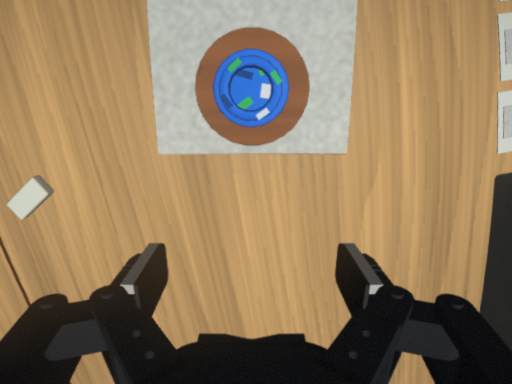

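View pics/z11.png

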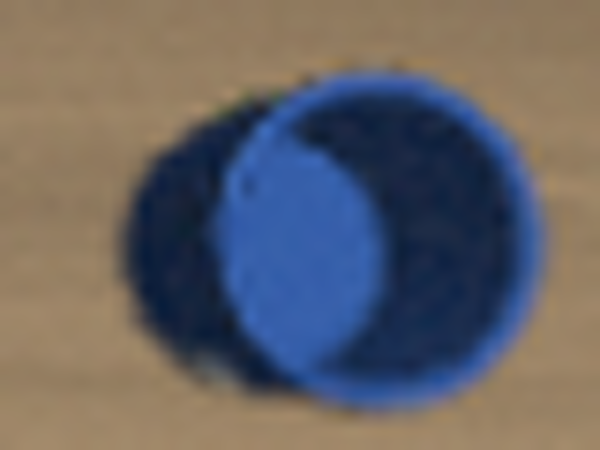

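The ring sits concentric on the disc, both near (251,88). Now the pot: its rim centre is at about (425.3,200.9) in the top view.

Run:
```python
from h import *
p=vision.camera_params("top")
a=toplane(p,[[424.9,200.5]],.05)[0]; print(a)
print(go([a[0],a[1],.16],-9.05))
```

```text
[ 0.4608494 -0.4155672  0.05     ]
([np.float64(-4.68), np.float64(-2.29), np.float64(-23.47), np.float64(-0.003)], 'jaw', np.float64(-9.2), 'q6', np.float64(1.39))
```

Request:
{"api": "send_rows", "payload": {
  "increments": [
    [[8.4,-1,-1,-5,0],[8.4,-2,-2,-10,0],[8.4,-3,-2.3,-15,0],[8.4,-4,-2.3,-20,0],[8.4,-4.7,-2.3,-23.5,0],[8.4,-4.7,-2.3,-23.5,0],[8.4,-4.7,-2.3,-23.5,0]]
  ]
}}

```text
t: 18.2
tool_pos: [0.4614, -0.4142, 0.1594]
eef_rot: [-0.705, 0.056, -0.056, 0.705]
wrist_force: [-0.2, 0.1, 0.6]
width: 0.0842
```

```bash
python3 look.py w12
```

```text
tcp [ 0.4618 -0.4133  0.1595] jaw -9.1 width 0.0841 t 18.25
```

View pics/w12.png

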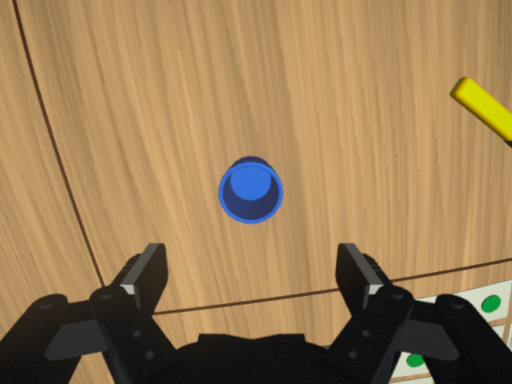

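The pot rim is centred at (251,192).

Run:
```python
from h import *
d=np.load("last.npz"); p=vision.camera_params("wrist"); p["T"]=d["T"]
q=toplane(p,[[219,192.5],[283,192.5],[251,162],[251,223]],.05); print(q[:2].mean(0),q[2:].mean(0),np.linalg.norm(q[0]-q[1]))
a=(q[:2].mean(0)+q[2:].mean(0))/2
print(go([a[0],a[1],.034],-9.05))
```

```text
[ 0.46073915 -0.41358136  0.05      ] [ 0.4606079  -0.41442487  0.05      ] 0.05426046492099159
([np.float64(-0.09), np.float64(12.55), np.float64(-0.09), np.float64(-0.0)], 'jaw', np.float64(-9.1), 'q6', np.float64(1.0))
```

Request:
{"api": "send_rows", "payload": {
  "increments": [
    [[8.4,-0.1,4,-0.1,0],[8.4,-0.1,8,-0.1,0],[8.4,-0.1,11,-0.1,0],[8.4,-0.1,12.5,-0.1,0],[8.4,-0.1,12.5,-0.1,0],[4.5,-0.1,12.5,-0.1,0],[4.5,-0.1,12.5,-0.1,0],[4.5,-0.1,12.5,-0.1,0],[4.5,-0.1,12.5,-0.1,0],[4.5,-0.1,12.5,-0.1,0]]
  ]
}}

```text
t: 19.25
tool_pos: [0.4617, -0.4151, 0.0369]
eef_rot: [0.705, -0.055, 0.057, -0.705]
wrist_force: [1.1, 2.6, 5.1]
width: 0.0536
```

Run:
```python
from h import *
print(tool()[0],robot.get_obs()["wrist_force"],go([.598,.1365,.16],-9.05))
```

```text
[ 0.46165672 -0.41511519  0.03691033] [1.11453757 2.58571619 5.05214618] ([np.float64(4.85), np.float64(-12.35), np.float64(56.61), np.float64(0.0)], 'jaw', np.float64(-9.0), 'q6', np.float64(1.0))
```

Request:
{"api": "send_rows", "payload": {
  "increments": [
    [[4.5,0,-5,0,0],[4.5,0,-10,0,0],[4.5,0,-13,4,0],[4.5,1,-13,9,0],[4.5,1.5,-13,14,0],[4.5,2,-13,19,0],[4.5,2.5,-13,24,0],[4.5,3,-13,28.5,0],[4.5,3.5,-13,33,0],[4.5,4,-13,37.5,0]]
  ]
}}

```text
t: 20.25
tool_pos: [0.5597, -0.0489, 0.1663]
eef_rot: [0.705, -0.055, 0.057, -0.705]
wrist_force: [0.8, -0.4, -1.4]
width: 0.0538
```

Run:
```python
from h import *
print(tool()[0],robot.get_obs()["width"],go([.598,.1365,.16],-9.05))
```

```text
[ 0.5596656  -0.048899    0.16632822] 0.05382193225355782 ([np.float64(0.87), np.float64(0.64), np.float64(18.91), np.float64(0.0)], 'jaw', np.float64(-9.0), 'q6', np.float64(1.64))
```

Request:
{"api": "send_rows", "payload": {
  "increments": [
    [[4.5,0.3,0,5,0],[4.5,0.6,0,10,0],[4.5,0.85,0,15,0],[4.5,0.85,0,18,0],[4.5,0.85,0,18,0],[4.5,0.85,0,18,0],[4.5,0.85,0,18,0]]
  ]
}}

```text
t: 20.95
tool_pos: [0.5957, 0.1247, 0.1655]
eef_rot: [0.705, -0.056, 0.056, -0.705]
wrist_force: [-0.2, -0.4, -0.6]
width: 0.0535
```

```bash
python3 look.py w13;python3 - <<'E'
from h import *
print(go([.598,.1365,.16],-9.05))
E
```

```text
tcp [0.5957 0.1244 0.1654] jaw -9.1 width 0.0537 t 21.0
([np.float64(0.04), np.float64(0.54), np.float64(1.23), np.float64(-0.001)], 'jaw', np.float64(-9.1), 'q6', np.float64(1.94))
```

View pics/w13.png

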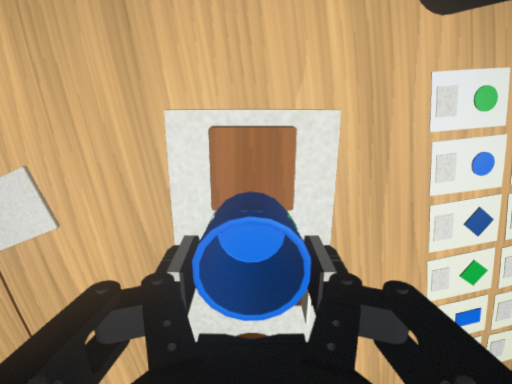

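Run:
```python
from h import *
d=np.load("last.npz"); im=d["im"]; p=vision.camera_params("wrist"); p["T"]=d["T"]; H=hsv(im)
q=toplane(p,[[193,267],[311,267],[252,214],[252,319]],.1785);print("pot",q[:2].mean(0),q[2:].mean(0),np.linalg.norm(q[0]-q[1]),np.linalg.norm(q[2]-q[3]))
save("z13",im[110:230,190:320],5)
```

```text
pot [0.59603865 0.12758988 0.1785    ] [0.5957909  0.12604111 0.1785    ] 0.053805901603310294 0.0550764655079814
```

View pics/z13.png

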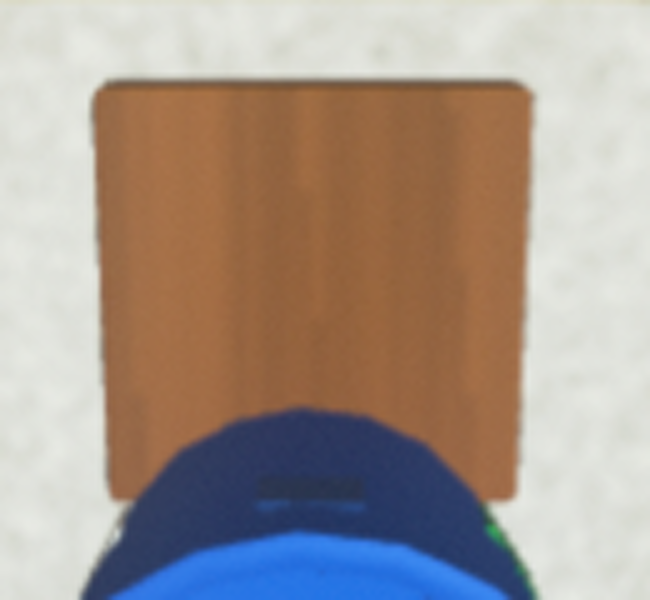

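Run:
```python
from h import *
d=np.load("last.npz"); p=vision.camera_params("wrist"); p["T"]=d["T"]
q=toplane(p,np.array([[93,87],[532,87],[108,500],[519,500]])/5+[189.6,109.6],.026);c=q.mean(0);print(q.round(4),c)
_,M=tool(); e=np.array([c[0]-.5959,c[1]-.1268,0]); print(M.T@e*100)
```

```text
[[0.5654 0.1828 0.026 ]
 [0.6432 0.1704 0.026 ]
 [0.5527 0.1049 0.026 ]
 [0.6315 0.0923 0.026 ]] [0.59819848 0.13759111 0.026     ]
[ 5.58286061e-02 -7.18030448e-05  1.10190476e+00]
```

Request:
{"api": "send_rows", "payload": {
  "increments": [
    [[4.5,0.05,3,1.1,0],[4.5,0.05,6,1.1,0],[4.5,0.05,8.5,1.1,0],[4.5,0.05,9.8,1.1,0],[4.5,0.05,10.2,1.1,0],[4.5,0.05,10.2,1.1,0]]
  ]
}}

```text
t: 21.6
tool_pos: [0.5979, 0.1353, 0.0636]
eef_rot: [0.705, -0.056, 0.056, -0.705]
wrist_force: [-0.1, 0.2, 0.5]
width: 0.0538
```

Request:
{"api": "send_rows", "payload": {
  "increments": [
    [[6.2,0,0,0,0],[7,0,0,0,0],[7.8,0,0,0,0],[7.8,0,0,0,0],[7.8,0,-3,0,0],[7.8,0,-8,0,0],[7.8,0,-12,0,0]]
  ]
}}

```text
t: 22.3
tool_pos: [0.598, 0.1363, 0.1848]
eef_rot: [-0.705, 0.056, -0.056, 0.705]
wrist_force: [0.3, 0.2, 0.8]
width: 0.078
```

```bash
python3 look.py w14;python3 - <<'E'
from h import *
print(go([.35,.25,.3]))
E
```

```text
tcp [0.6004 0.1369 0.1918] jaw -9.0 width 0.0778 t 22.35
([np.float64(-26.42), np.float64(-11.03), np.float64(7.27)], 'jaw', np.float64(-9.0), 'q6', np.float64(1.95))
```

View pics/w14.png

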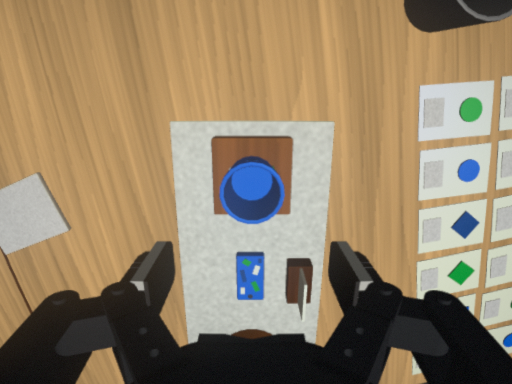

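The pot stands upright on the square riser at (251,190). I'll retract the arm and check from the top camera.

Request:
{"api": "send_rows", "payload": {
  "increments": [
    [[7.8,-2,-3,2,0],[7.8,-6,-5,4,0],[7.8,-11,-7,6,0],[7.8,-16,-9,8,0],[7.8,-20,-10,12,0],[7.8,-25,-10,15,0],[7.8,-28,-10,19,0],[7.8,-30,-10,23,0],[7.8,-30,-10,25,0],[7.8,-30,-10,25,0]]
  ]
}}

```text
t: 23.35
tool_pos: [0.3397, 0.4346, 0.2822]
eef_rot: [-0.705, 0.054, -0.054, 0.705]
wrist_force: [0.2, -0.0, -0.2]
width: 0.078
```

Run:
```python
from h import *
im=vision.get_image("top"); p=vision.camera_params("top"); save("top3",im,1.5); save("top3z",im[110:205,175:335],4); np.save("top3.npy",im)
save("scene3",vision.get_image("scene")[150:260,150:420],2.9)
print(tool()[0])
```

```text
[0.34050952 0.43099078 0.28229273]
```

View pics/top3.png

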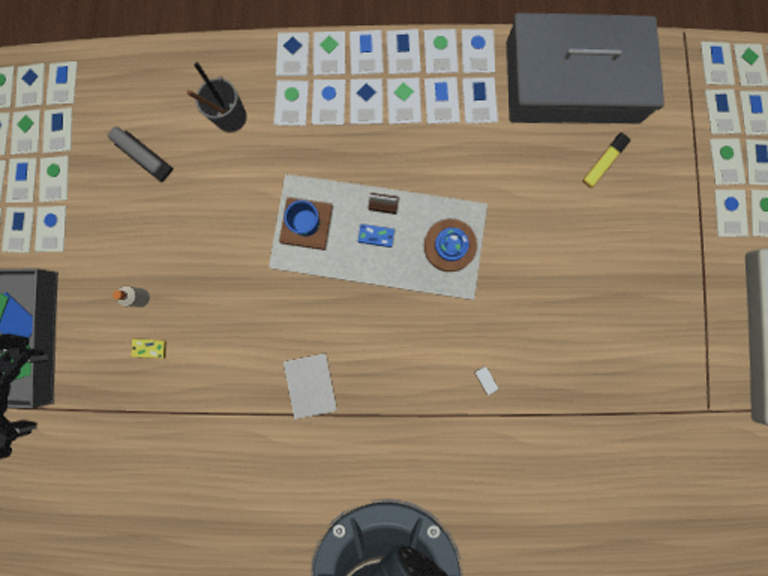

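View pics/top3z.png

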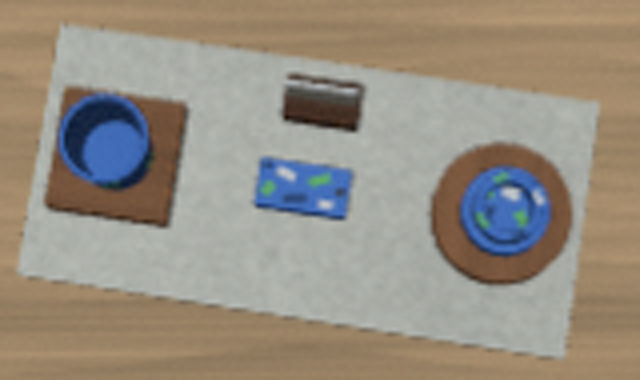

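View pics/scene3.png

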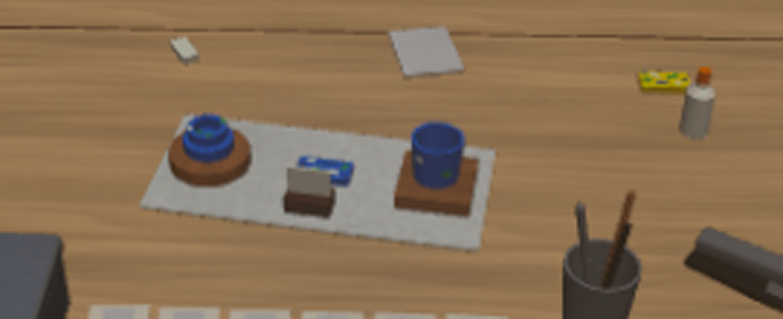

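The top view shows all five items in place and the glue untouched. I'll do a numeric check from the top camera, which is independent of the wrist measurements.

Run:
```python
from h import *
p=vision.camera_params("top"); im=np.load("top3.npy"); H=hsv(im)
def P(x,y,z): return toplane(p,[[x/4+175-.4,y/4+110-.4]],z)[0]*1000
rr=P(501.5,213.5,.026); sq=np.mean([P(*q,.026) for q in([66,87],[187,102],[168,226],[47,208])],0)
disc=P(505.5,210.5,.042); pot=P(104.5,141,.076)
m=((H[...,0]>95)&(H[...,0]<125)&(H[...,1]>80)).astype(np.uint8); m[:,:230]=0;m[:,270:]=0;m[:140]=0;m[170:]=0
m=cv2.morphologyEx(m,cv2.MORPH_CLOSE,np.ones((3,3)))
for c in blobs(m,60): tag=rect(p,c,.014); print("tag",tag)
cd=np.mean([P(*q,.026) for q in([284,88],[284,122],[358,131],[362,97])],0)
mid=(rr+sq)/2; Y=(sq-rr)[:2]; Y/=np.linalg.norm(Y); X=np.array([Y[1],-Y[0]]); print("round",rr,"sq",sq,"Yang",yawdeg(Y))
for n,a,b in(("disc",disc,rr),("pot",pot,sq),("tag",tag,mid),("card",cd,mid)):
    e=a[:2]-b[:2]; print(n,"dx",e@X,"dy",e@Y)
H0=hsv(cv2.imread("pics/top0.png")[:,:,::-1].copy())
for h in(H0,H):
    m=(h[...,1]<40)&(h[...,2]>130); print([cen(c) for c in blobs(m,20) if 70<cen(c)[0]<100 and 180<cen(c)[1]<215])
```

```text
tag [577.   15.   58.8  32.4  81.4]
round [ 558.02588987 -110.72948187   26.        ] sq [596.92109083 134.10125219  26.        ] Yang 80.9731037797415
disc dx -0.5296105807234524 dy -0.7987701862396976
pot dx -1.039367787061321 dy -0.8898002123926155
tag dx -0.9876043859731667 dy 3.1987791241787784
card dx 49.0029456075845 dy -1.3433596119258298
[array([ 85.14784946, 197.11021505])]
[array([ 85.168, 197.072])]
```

All offsets are well within tolerance, so I'm handing in.

```bash
python3 -c "
from bench import robot
o=robot.get_obs();print(o['t'],abs(o['joint_velocities']).max());print(robot.hand_in())"
```

```text
23.45 0.03427613287746752
the job is handed in; nothing more can be done
None
```

The sample display is set out and handed in at 23.45 s of the 141 s allowed; the simulator gives no verdict, so success rests on my own checks. I placed the tag, card holder, disc, ring and pot in that order, then moved the arm clear.

The last check used the top camera, separately from the wrist measurements that guided the placing:

| Item | Result |
|---|---|
| Disc | about 1 mm from the round riser's centre |
| Ring | looks concentric on the disc in the wrist and top pictures; its final offset was not measured separately |
| Pot | about 1.5 mm from the square riser's centre |
| Tag | about 3 mm from the risers' midpoint, within 1° of the riser line |
| Card holder | about 49 mm behind the midpoint and about 1 mm to the side |
| Glue bottle | no visible shift |

- **Upright check:** the disc, ring, tag, pot and card holder all looked upright or flat in the scene and top pictures.
- **Disagreement:** the wrist and top cameras differed by 2–3 mm on the risers and board centre, which is well within the tolerances.
- **Forces:** the highest wrist force I read was about 8 N, while closing the gripper.

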